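# Hold a modem module in the spring-lid test fixture

## Robot

A 7-joint arm with a two-finger parallel gripper is mounted at the origin on the work surface. World frame = base frame: x ahead of the robot, y to its left, z up, the work surface at z = 0. Lengths are in m, angles in rad, forces in N, time in s.
With the tool pointing down it reaches from about 0.375 to 0.925 m from the base axis. Payload 3.1 kg.
Tool frame: the origin (TCP) lies between the finger pads; the fingertips stand 19 mm ahead of it and the grasp point (between the pads) is the TCP; z points along the fingers, y is the direction in which the jaws open and shut (so a half turn about z gives the same grasp; the last joint's range is limited). The gripper opens to 85 mm and grips with 20 to 120 N. Pads are 22 mm wide; open, the fingers measure 114 mm over their backs; the gripper's body (76 mm by 85 mm) begins 54 mm behind the grasp point. The pads swing forward as they close: fully open they stand 13 mm farther back than shut.
Start: joints at [-1.387, 0.383, 0.044, 1.598, -0.018, 1.161, -0.05], TCP at [0.181, 0.624, 0.25] pointing down, gripper open.
Joint ranges: [-2.61, 2.61], [-0.41, 2.15], [-1.48, 1.57], [0, 2.5], [-1.57, 4.71], [0.05, 1.97], [-2.85, 2.85]. Speed limits (rad/s): [2.79, 2.79, 3.14, 3.14, 3.14, 3.14, 3.14].

## Interface

Orientations are given as a unit quaternion [x, y, z, w].
In Python, from bench import move_ptp, movel, move_j, move_gripper, pause, inverse_kinematics, read_camera, camera_params, MotionError, sign_off, look_for, tip_of, read_time_s, read_qpos, read_joint_vel, read_effort, read_eef_pos, read_tcp_rot, read_ft_force, read_ft_torque, read_finger_gap gives the robot as it stands. Calls block until the motion is done:
- move_ptp(position, orientation): joint-space move of the TCP to a pose.
- movel(position, orientation=None, speed=0.15): straight line of the TCP; orientation=None keeps the orientation; speed is the mean speed in m/s.
- move_j(angles): joint-space move.
- move_gripper(opening, effort=None): finger opening in m; effort is the grip in N (None keeps the last); returns when the fingers have stopped.
- pause(seconds).
- inverse_kinematics(position, orientation): joint angles nearest the present ones, or None.
- read_camera(name): name is "scene" or "top" or "wrist"; returns the picture (420x560x3 uint8, red, green, blue); there is no depth.
- camera_params(name): a dict with "K" (3x3 intrinsics, pixels), "camera_from_world" (4x4, takes a point from world to camera coordinates). Camera axes: x right, y down, z forward; pixel columns grow to the right and rows downward; lengths in m; the calibration is good to about 2 mm. A picture is of the moment at which its call begins: read the wrist's pose just before it. camera_params takes no time and is no camera call; for the wrist camera it gives the pose at the moment of the call.
A pose or a line that the arm cannot do raises MotionError and nothing moves.
- sign_off(): hands the job in, once; it reports no verdict.
Trained networks look in the newest picture that a camera, given by its name, has taken for a name from the list of things; names that differ only in an ending like _2 or _b are one class to them, and where a whole thing is asked for, a point or a joint stands for the part that bears it (a point fixed in the world has none). Each returns a list of dicts, best first, with "confidence" (0 to 1); they miss things now and then, are a little off and sometimes report something else, mostly with a low value. They report only what shows in the picture. A call takes as long as a camera call. They do not tell look-alikes from the thing itself.
- look_for(camera, name): "at" ([column, row] in pixels, amid what is visible of it).
- tip_of(camera, name): "at" ([column, row] in pixels: a listed point, or the origin of a listed thing).
Readings, each from a call of its own:
- read_time_s(): time.
- read_qpos(): joint angles.
- read_joint_vel(): joint speeds.
- read_effort(): joint torques, N m.
- read_eef_pos(): TCP position.
- read_tcp_rot(): TCP orientation.
- read_ft_force(): force on the tool from outside, world axes, zero at the start.
- read_ft_torque(): the same for the moment, N m.
- read_finger_gap(): finger opening in m.
Only numpy, scipy, OpenCV 4.12 (cv2) and the standard library are available. Lean on these libraries where they do the work, as an engineer would, in place of code of your own. Each camera call takes 0.05 s, during which the arm holds its last target.

## Task

Put the small finned modem module (the one with two brass sockets at one end) on test: pick it off the mat with a light grip, set it down gently in the open test fixture, flat between the steel locating posts with its brass sockets towards the fixture's handle side, and let go of it. Then swing the fixture's spring-loaded lid down by its handle bar, press it fully home onto its stops without forcing it, and keep it there for four seconds. Finish still holding the lid fully down (it springs open when let go), and leave everything else on the bench where it is.

Things in the scene. Friction and masses are not known exactly. Their poses are not given: they have to be found in the camera images.
- module_centre (a point): Centre of the modem module, half-way up its 15 mm height. A flat aluminium block 86 (along its x) x 46 mm, about 0.12 kg, lying on a 2 mm mat (this point starts 9.5 mm above the table). Dark fins (48 x 34 mm) stand 4 mm higher mid-top. z is up. Take it across the 46 mm width with a light grip: over 100 N of squeeze, both fingers added, is too hard.
- sockets (a point): On the module: point between its two brass sockets (6 mm round, 11 mm long, 24 mm apart), at the face of its -x end, from which they stick out; 43 mm from the module's centre.
- supply_centre (a point): Bystander: centre of a larger plain aluminium power module, 112 x 62 x 18 mm, without fins or sockets, on the same mat. Not to be moved.
- fixture: Test fixture, fixed. Origin under the centre of its black base box (170 mm along x, 190 mm along y, 50 mm high), z up. Its front, where the handle bar of the shut lid lies, is its -x side; the lid's hinge is on its +x side. Two rubber-capped stops (x = -60, y = +-68 mm, top 90 mm above the table) carry the shut lid.
- nest_centre (a point): Middle of the top of the grey nest plate (118 x 90 mm) on which the module must lie, axes as the fixture's, 62 mm above the table at rest. Seated, the module's centre is 7.5 mm above this point and its sockets point to the fixture's -x. The middle 50 mm of both long sides is free of posts, for fingers.
- front_post (a point): Foot of the nest's front locating post, which goes between the sockets; 48.5 mm to -x of nest_centre. Seven such steel posts, 8 mm thick, 11 mm high, conical from 6 mm up as lead-in, leave the module 1.5 mm of play all round: this one, two at each long side (x = +-32, y = +-28.5 mm from nest_centre) and two at the back end (x = 48.5, y = +-12 mm).
- nest (a joint): How far (m) the nest plate is pushed down on its spring probes: 0 at rest, about 0.004 (taking about 12 N) when the lid is fully shut on a seated module, pressed at its corners by four pushers under the lid.
- lid (a joint): Angle of the lid (rad): 0 fully shut, level on its stops; 1.8 fully open, leaning 13 degrees back beyond upright, where its spring holds it. The spring pushes it open all the way: about 2.5 N at the bar starts it, about 10 N holds it shut on a module. Home means under 0.025 rad. Over 60 N on the lid counts as forcing it.
- hinge (a point): Middle of the lid's hinge line, which runs along the fixture's y, 94 mm above the table and 75 mm behind (+x of) the fixture's origin.
- bar (a point): Centre of the lid's handle bar: black, 14 mm thick, 120 mm long along the fixture's y, 175 mm from the hinge line, on two thin arms at y = +-50 mm, with 25 mm of free gap to the lid's front edge (8 mm thick). Open: about 264 mm above the table, 40 mm to +x of the hinge; shut: 94 mm above it, 175 mm to -x. Hook it from behind with closed fingertips and push it over and down, or pinch it.
- screwdriver: Bystander: screwdriver, 190 mm long, lying on the table beyond the mat.
- antenna: Bystander: black stub antenna, 115 mm long, 11 mm thick, lying behind the fixture and the mat.
- tape: Bystander: roll of tape, 84 mm across, 24 mm high.
- cleaner: Bystander: white bottle, 52 mm across, 150 mm high, standing to the left.
Mind the look-alikes: they are no part of the job. Leave any purple look-alike of the part that bears module_centre alone.

How it is judged:
On the way, in this order (a step that is already met when the one before it is completed fails the run):
1. the module lies flat in the nest between the posts, sockets to the front, let go of, with the lid still open (horizontal distance between module_centre and nest_centre below 0.004 m and z of module_centre in the frame of nest_centre between 0.005 and 0.0095 m and angle between the x axis of module_centre and the x axis of fixture, either way round below 0.1 rad and angle between module_centre's own z axis and vertical below 0.06 rad and x of fixture in the frame of module_centre above 0 m and contact force between the fingers and module below 0.1 N and value of joint lid above 1 rad), for 0.2 s.
2. the lid is held fully home on the module, without a break, for the four seconds of the test (value of joint lid below 0.025 rad and value of joint nest above 0.002 m and contact force between any of the fingers, the arm and lid above 2 N), for 3.8 s.
At the end, for the whole second after the job is handed in: The robot still presses the lid (over 2 N), fully home (under 0.025 rad), nest plate down over 2 mm; the module lies flat in the nest (4 mm, 0.1 rad), sockets to the front, not touched by the fingers; bystanders within 20 mm of their starts (all of step 2 and horizontal distance between module_centre and nest_centre below 0.004 m and z of module_centre in the frame of nest_centre below 0.0095 m and angle between the x axis of module_centre and the x axis of fixture, either way round below 0.1 rad and angle between module_centre's own z axis and vertical below 0.06 rad and x of fixture in the frame of module_centre above 0 m and contact force between the fingers and module below 0.1 N and distance of each of supply_centre, screwdriver, antenna, tape, cleaner from where it was at the start of the episode below 0.02 m); the arm keeps its last pose, push and grip.
It fails at once if the module squeezed with more than 100 N (both fingers added) (contact force between the fingers and module above 100 N).
It fails at once if the module dropped (falling at over 0.4 m/s with no finger on it) (contact force between the fingers and module below 0.1 N and linear speed of module above 0.4 m/s).
It fails at once if the module rammed into the nest (over 45 N) (contact force between module and nest above 45 N).
It fails at once if the lid forced with more than 60 N (contact force between any of the fingers, the arm and lid above 60 N).
It fails at once if a bystander disturbed (distance of any of supply_centre, screwdriver, antenna, tape, cleaner from where it was at the start of the episode above 0.03 m).
It also fails if it takes over 70 s, if anything falls off the work surface, if the arm or the gripper's body presses on something with over 40 N, if the wrist force passes 120 N, or if a joint passes its speed limit or range.

## Working session

There is one attempt and no reset: what is moved stays moved. The work goes in short steps, each a Python script; the robot and the scene stay as the last script left them, time stands still between calls to the robot, and variables do not carry over. Pictures are saved under pics/ and viewed, and the job is handed in when it is done.

```bash
ls; mkdir -p pics; python3 - <<'E'
from bench import *
import cv2,numpy as np
for c in ["scene","top","wrist"]:
    im=read_camera(c); cv2.imwrite(f"pics/a_{c}.png",im[:,:,::-1])
    p=camera_params(c); print(c,np.round(p["K"],1).tolist(),np.round(p["camera_from_world"],3).tolist())
    for n in ["module_centre","sockets","supply_centre","nest_centre","front_post","fixture","bar","hinge"]:
        r=tip_of(c,n); print(n,[(np.round(d["at"],1).tolist(),round(d["confidence"],2)) for d in r[:4]])
print(read_time_s(),read_eef_pos(),read_tcp_rot(),read_finger_gap(),read_ft_force())
E
```

```text
pics
scene [[517.7, 0.0, 285.9], [0.0, 517.7, 200.7], [0.0, 0.0, 1.0]] [[-0.194, 0.981, -0.016, 0.022], [0.815, 0.152, -0.56, -0.359], [-0.546, -0.121, -0.829, 1.741], [0.0, 0.0, 0.0, 1.0]]
module_centre [([169.2, 129.0], 0.96), ([282.4, 173.8], 0.89), ([174.8, 185.0], 0.85), ([312.3, 219.2], 0.67)]
sockets [([271.4, 176.3], 0.96), ([336.8, 169.5], 0.94), ([158.1, 138.3], 0.87), ([183.4, 180.1], 0.7)]
supply_centre [([161.9, 235.6], 0.91)]
nest_centre [([312.5, 219.6], 0.74)]
front_post [([312.5, 206.5], 0.67)]
fixture [([308.6, 237.5], 0.72)]
bar [([309.2, 216.9], 0.63), ([314.3, 205.6], 0.47)]
hinge [([308.7, 243.8], 0.8)]
top [[459.5, 0.0, 280.7], [0.0, 459.5, 216.2], [0.0, 0.0, 1.0]] [[0.01, -1.0, 0.013, 0.033], [-0.997, -0.011, -0.078, 0.505], [0.079, -0.012, -0.997, 1.295], [0.0, 0.0, 0.0, 1.0]]
module_centre [([389.9, 234.9], 0.72), ([416.1, 313.7], 0.66), ([224.7, 277.9], 0.59), ([281.1, 269.5], 0.58)]
sockets [([227.9, 290.1], 0.95), ([296.0, 270.2], 0.9), ([427.7, 303.3], 0.75), ([383.9, 249.4], 0.6)]
supply_centre [([378.1, 181.2], 0.65)]
nest_centre [([240.0, 209.1], 0.62)]
front_post [([240.1, 226.7], 0.67)]
fixture [([244.1, 209.8], 0.69)]
bar [([231.5, 147.4], 0.78), ([386.0, 247.8], 0.63)]
hinge [([234.2, 176.1], 0.61)]
wrist [[365.2, 0.0, 279.4], [0.0, 365.2, 208.8], [0.0, 0.0, 1.0]] [[0.278, 0.961, 0.001, -0.651], [0.924, -0.268, 0.273, -0.035], [0.263, -0.075, -0.962, 0.377], [0.0, 0.0, 0.0, 1.0]]
module_centre []
sockets []
supply_centre []
nest_centre []
front_post []
fixture []
bar []
hinge []
1.35 [0.18074075 0.62436761 0.25028604] [ 1.40412302e-01  9.90093120e-01  3.61118757e-06 -7.05074123e-06] 0.08540002274245946 [-0.19984888 -0.02550646 -0.14203631]
```

View pics/a_scene.png

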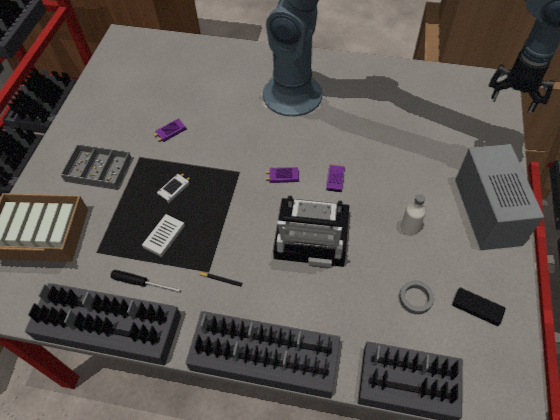

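View pics/a_top.png

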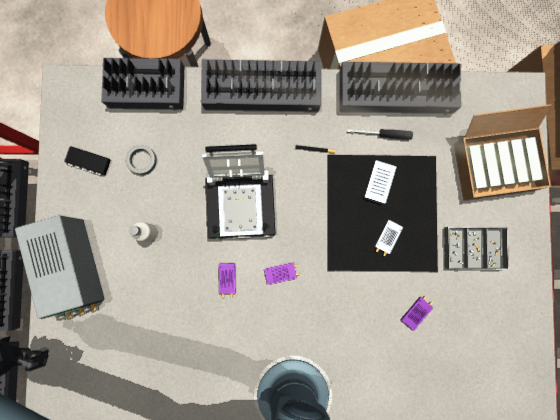

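View pics/a_wrist.png

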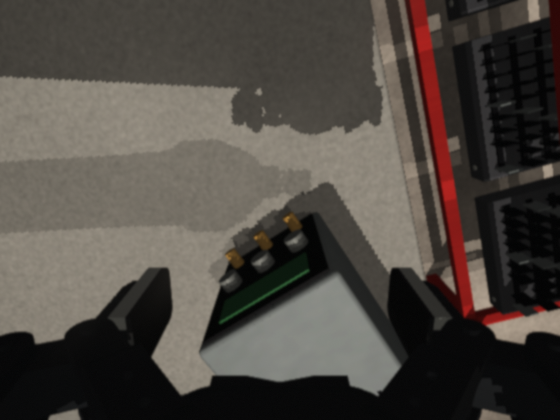

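The one candidate fitting the description is the silver module with brass sockets on the mat: top (390,237), scene (173,187). The look-alikes are the purple ones at top (417,313), (282,272) and (227,279), and the larger plain supply at (380,182). The fixture's lid is open, with the hinge away from the robot. Next I'll turn pixels into positions, then move the wrist camera in for a close look.

```bash
cat > h.py <<'E'
from bench import *
import cv2,numpy as np
from scipy.spatial.transform import Rotation as R
def ray(p,uv):
    K,T=p["K"],np.array(p["camera_from_world"]); Rm,t=T[:3,:3],T[:3,3]
    d=Rm.T@np.linalg.solve(K,[uv[0],uv[1],1.]); return -Rm.T@t,d
def at_z(p,uv,z):
    o,d=ray(p,uv); return o+d*(z-o[2])/d[2]
def proj(p,X):
    T=np.array(p["camera_from_world"]); c=T[:3,:3]@np.asarray(X)+T[:3,3]; q=np.array(p["K"])@c; return q[:2]/q[2]
def tri(obs):
    A=np.zeros((3,3));b=np.zeros(3)
    for p,uv in obs:
        o,d=ray(p,uv); d/=np.linalg.norm(d); M=np.eye(3)-np.outer(d,d); A+=M;b+=M@o
    return np.linalg.solve(A,b)
def down(yaw): # tool z down; tool y axis at angle yaw+90deg... tool x axis at heading yaw, y = -perp
    return R.from_matrix(np.column_stack([[np.cos(yaw),np.sin(yaw),0],[np.sin(yaw),-np.cos(yaw),0],[0,0,-1]])).as_quat()
def save(c,name,crop=None,s=1):
    im=read_camera(c); im2=im if crop is None else im[crop[1]:crop[3],crop[0]:crop[2]]
    if s!=1: im2=cv2.resize(im2,None,fx=s,fy=s,interpolation=cv2.INTER_CUBIC)
    cv2.imwrite(f"pics/{name}.png",im2[:,:,::-1]); return im
E
python3 - <<'E'
from h import *
t=camera_params("top");s=camera_params("scene")
print("module",at_z(t,(389.9,234.9),.0095),at_z(s,(174.8,185),.0095))
print("sock",at_z(t,(383.9,249.4),.0095),at_z(s,(183.4,180.1),.0095))
print("nest",at_z(t,(240,209.1),.062),at_z(s,(312.5,219.6),.062))
print("post",at_z(t,(240.1,226.7),.062),at_z(s,(312.5,206.5),.062))
print("hinge",at_z(t,(234.2,176.1),.094),at_z(s,(308.7,243.8),.094))
print("bar",at_z(t,(231.5,147.4),.264),at_z(s,(309.2,216.9),.264))
print("supply",at_z(t,(378.1,181.2),.011))
save("top","b_mod",(340,150,460,330),3.3)
# wrist cam offset in tool frame
w=camera_params("wrist");T=np.array(w["camera_from_world"]);Rt=R.from_quat(read_tcp_rot()).as_matrix()
c=-T[:3,:3].T@T[:3,3];print("cam in tool",Rt.T@(c-read_eef_pos()),(T[:3,:3]@Rt).round(2))
E
```

```text
module [ 0.45476477 -0.27689978  0.0095    ] [ 0.44004203 -0.26899192  0.0095    ]
sock [ 0.41289212 -0.2592496   0.0095    ] [ 0.41820972 -0.24940371  0.0095    ]
nest [0.5195189  0.15192805 0.062     ] [0.516387   0.15328013 0.062     ]
post [0.47074919 0.15080723 0.062     ] [0.47488193 0.14632188 0.062     ]
hinge [0.60625006 0.16674931 0.094     ] [0.60915683 0.15821536 0.094     ]
bar [0.64609525 0.15892514 0.264     ] [0.63592067 0.16036311 0.264     ]
supply [ 0.6103226  -0.24343743  0.011     ]
cam in tool [ 0.06966475  0.00041091 -0.12251131] [[ 0.    1.   -0.  ]
 [-0.96 -0.   -0.27]
 [-0.27  0.    0.96]]
```

View pics/b_mod.png

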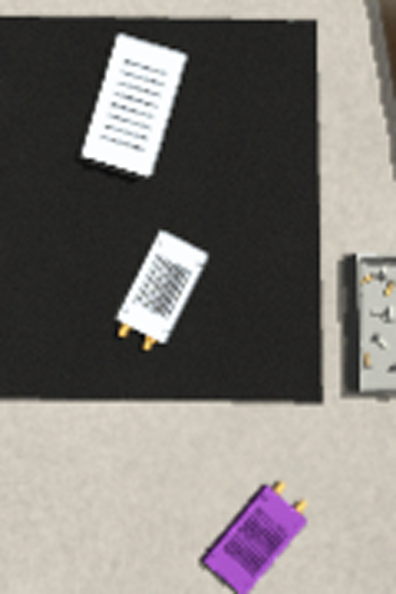

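Confirmed: it's silver, with dark fins and two brass sockets at the lower left end, in crop at (135,335). Next I'll check that the planned poses are reachable.

```bash
python3 - <<'E'
from h import *
m=np.array([.453,-.275]);hd=-.45
def tilt(yaw,b):
    # tool pointing (+x sin b, -z cos b) with tool heading yaw at b=0
    return (R.from_euler('y',-b)*R.from_quat(down(yaw))).as_quat()
print("start ok",R.from_quat(read_tcp_rot()).as_matrix().round(2).tolist())
for n,p,q in [("pickpi",[*m,.2],down(hd+np.pi)),("pick0",[*m,.2],down(hd)),("pickpi low",[*m,.01],down(hd+np.pi)),
 ("placepi",[.518,.152,.07],down(np.pi)),("place0",[.518,.152,.07],down(0))]:
    r=inverse_kinematics(p,q);print(n,None if r is None else np.round(r,2))
for yaw in (0,np.pi,np.pi/2,-np.pi/2):
  for x,z,b in [(.66,.26,0),(.66,.35,0),(.6,.27,20),(.53,.25,35),(.43,.115,30),(.43,.115,45),(.43,.115,60)]:
    q=tilt(yaw,np.radians(b)); r=inverse_kinematics([x,.155,z],q);print(yaw,x,z,b,None if r is None else np.round(r,2))
E
```

```text
start ok [[-0.96, 0.28, -0.0], [0.28, 0.96, 0.0], [0.0, 0.0, -1.0]]
pickpi [ 0.23  0.21  0.26  1.95 -0.07  0.99  1.65]
pick0 [-0.5   0.41  1.17  1.97 -0.43  1.04 -1.15]
pickpi low [ 0.1   0.55  0.43  2.04 -0.38  0.63  1.91]
placepi [-0.66  0.43  0.35  2.01 -0.22  0.74  1.39]
place0 [-0.94  0.51  0.69  2.02 -0.46  0.78 -1.54]
0 0.66 0.26 0 [-0.83  0.52  0.75  1.54 -0.37  1.23 -1.59]
0 0.66 0.35 0 [-0.84  0.46  0.78  1.43 -0.32  1.39 -1.62]
0 0.6 0.27 20 [-0.91  0.14  0.57  1.93  0.06  0.77 -1.96]
0 0.53 0.25 35 [-0.36 -0.05 -0.15  2.24  0.62  0.49 -2.57]
0 0.43 0.115 30 None
0 0.43 0.115 45 None
0 0.43 0.115 60 None
3.141592653589793 0.66 0.26 0 [-0.62  0.45  0.45  1.53 -0.2   1.2   1.43]
3.141592653589793 0.66 0.35 0 [-0.64  0.4   0.48  1.42 -0.19  1.37  1.42]
3.141592653589793 0.6 0.27 20 [-0.85  0.14  0.51  1.93  0.08  0.77  1.17]
3.141592653589793 0.53 0.25 35 [-1.03 -0.09  0.5   2.26  0.72  0.52  0.5 ]
3.141592653589793 0.43 0.115 30 [-1.    0.03  0.37  2.49  1.02  0.34  0.  ]
3.141592653589793 0.43 0.115 45 None
3.141592653589793 0.43 0.115 60 None
1.5707963267948966 0.66 0.26 0
[... 184 characters left out ...]
.76 -0.38]
1.5707963267948966 0.53 0.25 35 [-0.92 -0.08  0.39  2.26  0.69  0.52 -1.06]
1.5707963267948966 0.43 0.115 30 [-0.92  0.03  0.29  2.49  1.03  0.34 -1.57]
1.5707963267948966 0.43 0.115 45 None
1.5707963267948966 0.43 0.115 60 None
-1.5707963267948966 0.66 0.26 0 [ 0.5   0.77 -1.25  1.47  0.73  1.42  2.37]
-1.5707963267948966 0.66 0.35 0 [ 0.48  0.68 -1.25  1.36  0.64  1.54  2.43]
-1.5707963267948966 0.6 0.27 20 [-0.65  0.13  0.29  1.92  0.12  0.77  2.7 ]
-1.5707963267948966 0.53 0.25 35 [-0.88 -0.08  0.35  2.26  0.69  0.51  2.09]
-1.5707963267948966 0.43 0.115 30 [-0.84  0.04  0.21  2.49  1.03  0.35  1.57]
-1.5707963267948966 0.43 0.115 45 None
-1.5707963267948966 0.43 0.115 60 None
```

```bash
cat >> h.py <<'E'
def tilt(yaw,b):
    return (R.from_euler('y',-b)*R.from_quat(down(yaw))).as_quat()
def tips(c,names,n=3):
    for k in names:
        r=tip_of(c,k); print(k,[(np.round(d["at"],1).tolist(),round(d["confidence"],2)) for d in r[:n]])
E
python3 - <<'E'
from h import *
t0=read_time_s()
p=read_eef_pos()
movel([p[0],p[1],.38],speed=.3)
move_ptp([.453,-.275,.30],down(-.45+np.pi))
movel([.453,-.275,.19],speed=.3)
print(read_time_s()-t0,read_eef_pos())
save("wrist","c_w")
w=camera_params("wrist")
for n in ["module_centre","sockets","supply_centre"]:
    for d in tip_of("wrist",n)[:3]: print(n,np.round(d["at"],1),round(d["confidence"],2),at_z(w,d["at"],.0095).round(4))
E
```

```text
4.3917 [ 0.45345719 -0.27485619  0.19026572]
module_centre [281.8 185.1] 0.7 [ 0.4525 -0.2718  0.0095]
sockets [52.2 29. ] 0.71 [ 0.2674 -0.3765  0.0095]
sockets [282.6 132.6] 0.61 [ 0.4132 -0.2522  0.0095]
sockets [376.2 321.7] 0.15 [ 0.6115 -0.2483  0.0095]
supply_centre [377.5 321.4] 0.92 [ 0.6117 -0.2471  0.0095]
```

View pics/c_w.png

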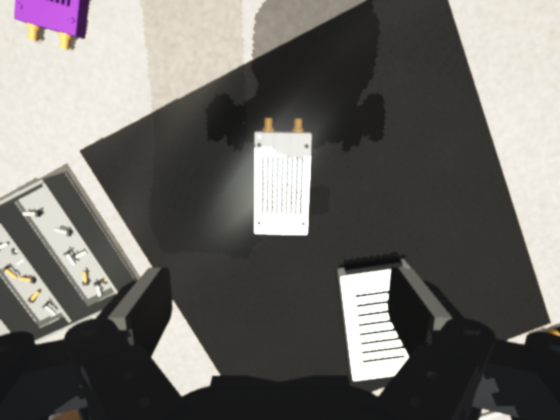

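The wrist view shows the silver module at (282,184), with its brass sockets up at (283,125). I'll fit its outline.

```bash
python3 - <<'E'
from h import *
w=camera_params("wrist"); im=read_camera("wrist")
hsv=cv2.cvtColor(im,cv2.COLOR_RGB2HSV)
m=((hsv[...,2]>110)&(hsv[...,1]<60)).astype(np.uint8)
mm=np.zeros_like(m); mm[110:260,225:335]=m[110:260,225:335]
mm=cv2.morphologyEx(mm,cv2.MORPH_CLOSE,np.ones((9,9)));mm=cv2.morphologyEx(mm,cv2.MORPH_OPEN,np.ones((15,15)))
cs,_=cv2.findContours(mm,cv2.RETR_EXTERNAL,cv2.CHAIN_APPROX_NONE); c=max(cs,key=cv2.contourArea)
W=np.array([at_z(w,q[0],.017)[:2] for q in c]).astype(np.float32)*1000
r=cv2.minAreaRect(W); print(r)
b=cv2.boxPoints(r); px=[proj(w,[*(q/1000),.017]) for q in b]; print(np.round(px,1).tolist())
v=im.copy(); cv2.polylines(v,[np.int32(np.round(px))],True,(255,0,0),1); cv2.imwrite("pics/c_fit.png",cv2.resize(v[100:270,200:360],None,fx=4,fy=4)[:,:,::-1][:600])
E
```

```text
((446.1434020996094, -275.4794921875), (59.42439270019531, 88.07725524902344), 62.76786422729492)
[[238.6, 125.6], [239.2, 230.0], [307.9, 231.6], [313.1, 127.6]]
```

View pics/c_fit.png

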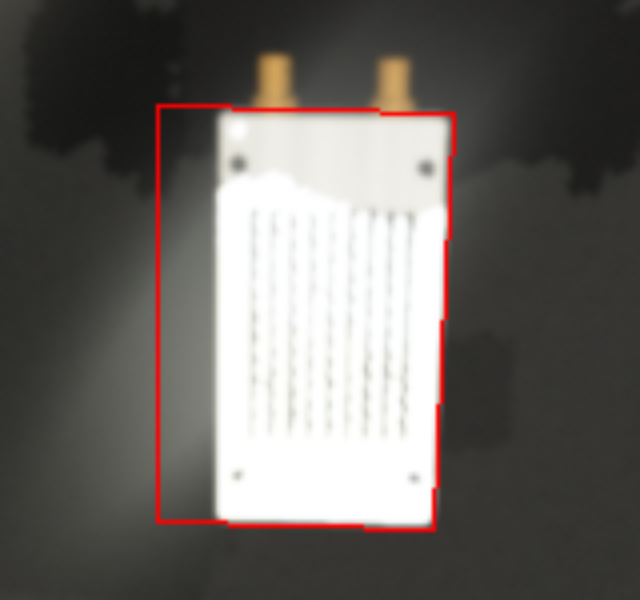

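The mat's glare was included on the left; I'll raise the threshold.

```bash
python3 - <<'E'
from h import *
w=camera_params("wrist"); im=read_camera("wrist")
hsv=cv2.cvtColor(im,cv2.COLOR_RGB2HSV)
m=((hsv[...,2]>165)&(hsv[...,1]<50)).astype(np.uint8)
mm=np.zeros_like(m); mm[110:260,225:335]=m[110:260,225:335]
mm=cv2.morphologyEx(mm,cv2.MORPH_CLOSE,np.ones((9,9)));mm=cv2.morphologyEx(mm,cv2.MORPH_OPEN,np.ones((15,15)))
cs,_=cv2.findContours(mm,cv2.RETR_EXTERNAL,cv2.CHAIN_APPROX_NONE); c=max(cs,key=cv2.contourArea)
W=np.array([at_z(w,q[0],.017)[:2] for q in c]).astype(np.float32)*1000
r=cv2.minAreaRect(W); print(r)
b=cv2.boxPoints(r); px=[proj(w,[*(q/1000),.017]) for q in b]; print(np.round(px,1).tolist())
# manual corners
P=np.array([at_z(w,np.array(q)/4+[200,100],.017)[:2] for q in [(220,112),(450,115),(434,524),(216,518)]]);print(P.round(4),P.mean(0))
d=(P[2]+P[3]-P[0]-P[1]);print("heading",np.arctan2(d[1],d[0]),np.linalg.norm(d)/2, np.linalg.norm(P[1]-P[0]),np.linalg.norm(P[2]-P[3]))
E
```

```text
((449.1324768066406, -270.1341247558594), (46.52494812011719, 86.60369873046875), 63.115211486816406)
[[254.0, 128.0], [254.0, 230.5], [307.9, 231.5], [312.3, 129.2]]
[[ 0.4003 -0.2706]
 [ 0.4208 -0.2295]
 [ 0.4981 -0.2683]
 [ 0.4764 -0.31  ]] [ 0.44890024 -0.26959893]
heading -0.4715742549108274 0.08608958422406325 0.04587790302694495 0.04707001735375177
```

```bash
python3 - <<'E'
from h import *
q=down(-.470+np.pi)
move_gripper(.064,25)
move_ptp([.449,-.2699,.08],q)
movel([.449,-.2699,.030],speed=.08); print(read_ft_force())
movel([.449,-.2699,.0205],speed=.03); print(read_ft_force(),read_eef_pos())
save("wrist","d_w")
print(read_time_s())
E
```

```text
[0.28272901 0.26164673 1.80153992]
[-0.28149599 -0.71020917  0.07772956] [ 0.44883122 -0.26979562  0.02032823]
8.25
```

View pics/d_w.png

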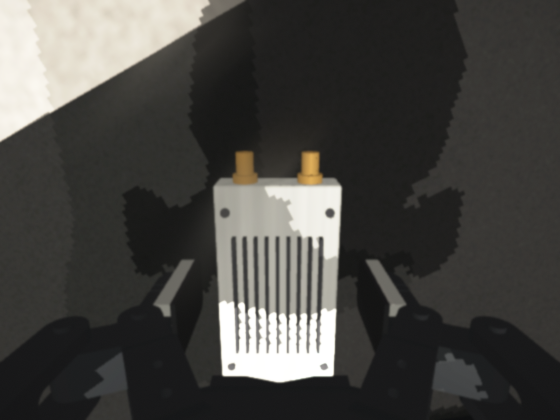

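The module lies centred between the fingers: its left edge is at 218 and its right at 340, with the pads at about 190 and 368. Closing lightly.

```bash
python3 - <<'E'
from h import *
q=down(-.470+np.pi)
g=move_gripper(.040,25); print(g,read_finger_gap(),read_ft_force(),read_eef_pos())
movel([.449,-.2699,.06],q,speed=.06); print(read_finger_gap(),read_ft_force())
movel([.449,-.2699,.25],q,speed=.25); print(read_finger_gap(),read_ft_force())
save("wrist","e_w"); print(read_time_s())
E
```

```text
False 0.04542241398224176 [ 0.01381301 -0.41109991  0.8657496 ] [ 0.44931203 -0.27009205  0.02076899]
0.04535390844002685 [ 0.56256683  0.68597847 -2.27298588]
0.045542709847010907 [-1.44873914 -0.00567728 -1.94890595]
10.3167
```

View pics/e_w.png

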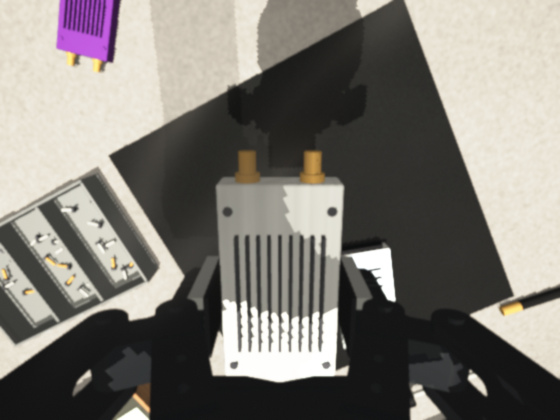

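The module is held (gap 45.5 mm). Next I'll view the fixture from beside it with the wrist camera.

```bash
python3 - <<'E'
from h import *
q=down(np.pi)
move_ptp([.47,0.0,.26],q)
names=["nest_centre","front_post","fixture","bar","hinge","module_centre","sockets"]
for i,P in enumerate([[.47,0.0,.26],[.43,0.02,.26]]):
    if i: movel(P,speed=.2)
    w=camera_params("wrist"); save("wrist",f"f_w{i}")
    zs=dict(nest_centre=.062,front_post=.062,fixture=0,hinge=.094,bar=.264,module_centre=.26-.011,sockets=.249)
    for n in names:
        for d in tip_of("wrist",n)[:2]: print(i,n,np.round(d["at"],1),round(d["confidence"],2),at_z(w,d["at"],zs[n]).round(4))
print(read_time_s(),read_finger_gap())
E
```

```text
0 nest_centre [445.9 239.6] 0.72 [0.5219 0.1535 0.062 ]
0 front_post [448.3 186.3] 0.94 [0.471  0.1495 0.062 ]
0 fixture [421.6 224.4] 0.8 [0.5274 0.1546 0.    ]
0 module_centre [487.7  20.3] 0.73 [0.3738 0.0675 0.249 ]
0 module_centre [279.1 282.7] 0.71 [ 0.4693 -0.0018  0.249 ]
0 sockets [277.7  51. ] 0.91 [ 0.3829 -0.002   0.249 ]
0 sockets [275.4 182.8] 0.6 [ 0.4283 -0.0031  0.249 ]
1 nest_centre [418.1 276.8] 0.9 [0.5192 0.1549 0.062 ]
1 front_post [419.4 228.9] 0.61 [0.4705 0.151  0.062 ]
1 fixture [396.3 260.4] 0.94 [0.5297 0.1539 0.    ]
1 hinge [423.3 374.7] 0.96 [0.6048 0.1571 0.094 ]
1 module_centre [278.  283.7] 0.91 [0.4294 0.0204 0.249 ]
1 module_centre [298.8  86.9] 0.69 [0.3539 0.0276 0.249 ]
1 sockets [255.9  94.6] 0.89 [0.3565 0.0126 0.249 ]
1 sockets [277.1 180.7] 0.83 [0.3871 0.02   0.249 ]
12.5417 0.04536118483446356
```

View pics/f_w0.png

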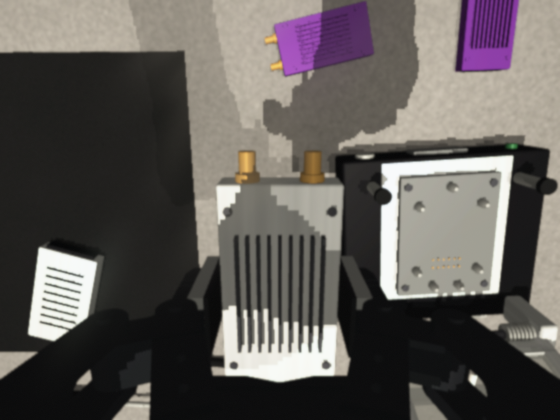

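View pics/f_w1.png

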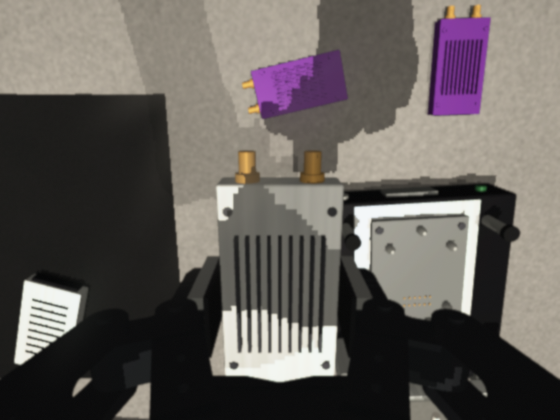

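In f_w0 the fixture is right of centre, with the nest at about (450,232), its posts visible, and turned a few degrees. I'll enlarge it to pick out the post tops.

```bash
python3 - <<'E'
import cv2
im=cv2.imread("pics/f_w0.png"); cv2.imwrite("pics/f_z.png",cv2.resize(im[160:310,375:525],None,fx=4,fy=4,interpolation=cv2.INTER_CUBIC))
E
```

```text
(no output)
```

View pics/f_z.png

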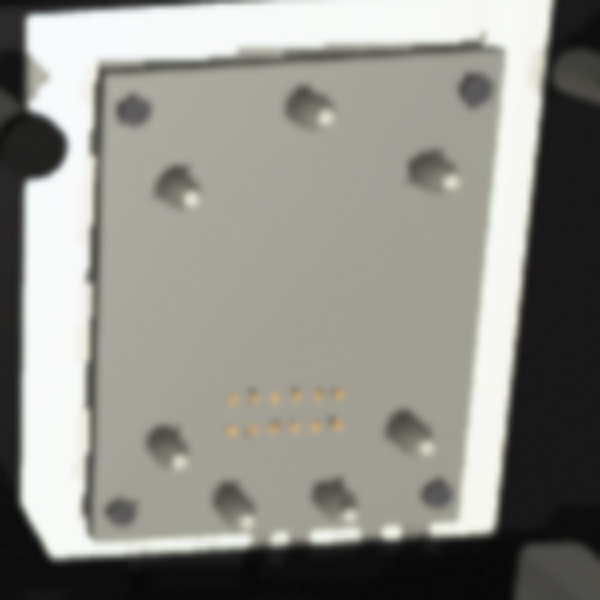

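```bash
cat > fit.py <<'E'
from h import *
from scipy.optimize import least_squares
POST=np.array([[-48.5,0],[-32,-28.5],[-32,28.5],[32,-28.5],[32,28.5],[48.5,-12],[48.5,12]])/1000
def fit(w,uv,z=.073,idx=range(7)):
    P=POST[list(idx)]
    def f(s):
        c,n=np.cos(s[2]),np.sin(s[2])
        return np.concatenate([proj(w,[s[0]+c*a-n*b,s[1]+n*a+c*b,z])-u for (a,b),u in zip(P,uv)])
    r=least_squares(f,[.52,.153,0.]); return r.x,np.abs(r.fun).max()
E
python3 - <<'E'
from fit import *
import pickle
movel([.47,0.012,.25],down(np.pi),speed=.2)
w=camera_params("wrist"); im=read_camera("wrist"); pickle.dump((w,im),open("v.pkl","wb"))
print(read_eef_pos())
s=np.array([.52,.153,-.05])
cs=[proj(w,[s[0],s[1],.073])]; u,v=np.int32(cs[0]); print(u,v)
x0,y0=u-80,v-75
cv2.imwrite("pics/g_z.png",cv2.resize(im[y0:y0+150,x0:x0+160],None,fx=4,fy=4,interpolation=cv2.INTER_CUBIC)[:,:,::-1]);print(x0,y0)
# rough fit on f_w0 with shifted cam
c=np.array([[326,117],[191,200],[452,182],[180,462],[427,448],[247,522],[350,516]])
px=(c+.5)/4-.5+[375,160]
w2=dict(w); T=np.array(w["camera_from_world"]).copy(); T[:3,3]-=T[:3,:3]@np.array([0,-.012,.01]); w2["camera_from_world"]=T
print(fit(w2,px))
E
```

```text
[0.46981399 0.01193801 0.24960332]
439 246
359 171
(array([0.5190616 , 0.15675478, 0.06485282]), np.float64(0.449268207044895))
```

View pics/g_z.png

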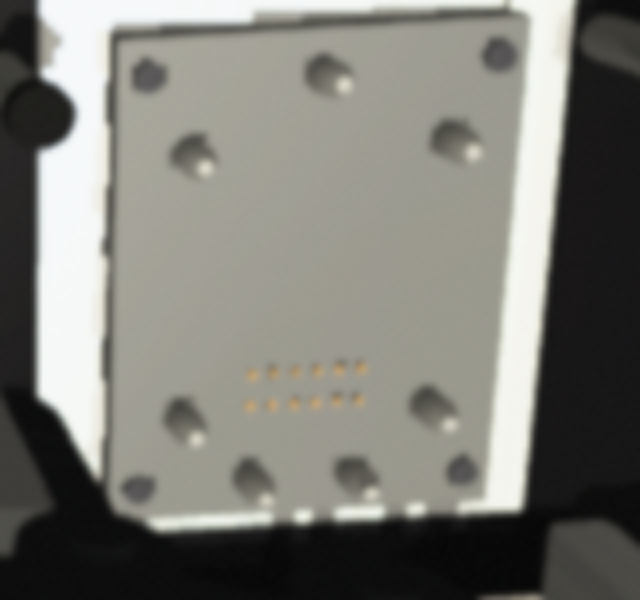

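```bash
python3 - <<'E'
from fit import *
import pickle
w,im=pickle.load(open("v.pkl","rb"))
c=np.array([[345,84],[206,170],[473,153],[197,439],[450,425],[266,498],[371,492]])
s,e=fit(w,(c+.5)/4-.5+[359,171]);print(s,e)
cn,sn=np.cos(s[2]),np.sin(s[2]); Rf=np.array([[cn,-sn],[sn,cn]])
im=read_camera("top"); t=camera_params("top")
pts=[proj(t,[*(s[:2]+Rf@p),.073]) for p in POST]
x0,y0=190,130
v=cv2.resize(im[y0:y0+120,x0:x0+100],None,fx=5,fy=5,interpolation=cv2.INTER_CUBIC).copy()
for p in pts: cv2.drawMarker(v,tuple(np.int32(((p+.5)-[x0,y0])*5)),(255,0,0),cv2.MARKER_CROSS,14,1)
cv2.imwrite("pics/g_top.png",v[:,:,::-1])
# module in hand: corners top face vs tool
w=camera_params("wrist"); print(read_eef_pos()); im=save("wrist","g_h",(200,140,360,290),4); 
E
```

```text
[0.51921492 0.15437455 0.06240279] 0.6616267087835013
[0.46951084 0.0120635  0.24971942]
```

View pics/g_top.png

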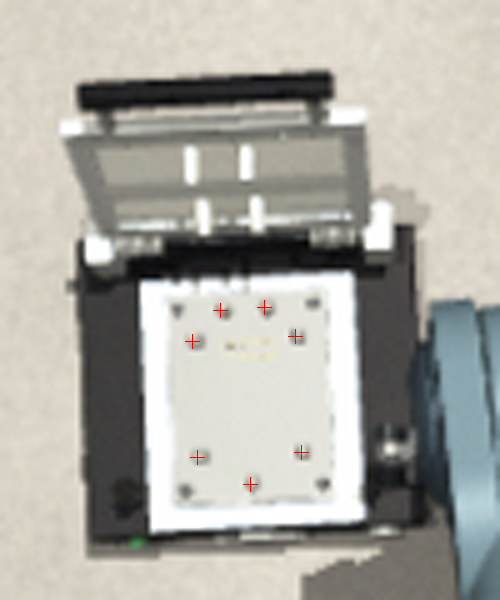

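View pics/g_h.png

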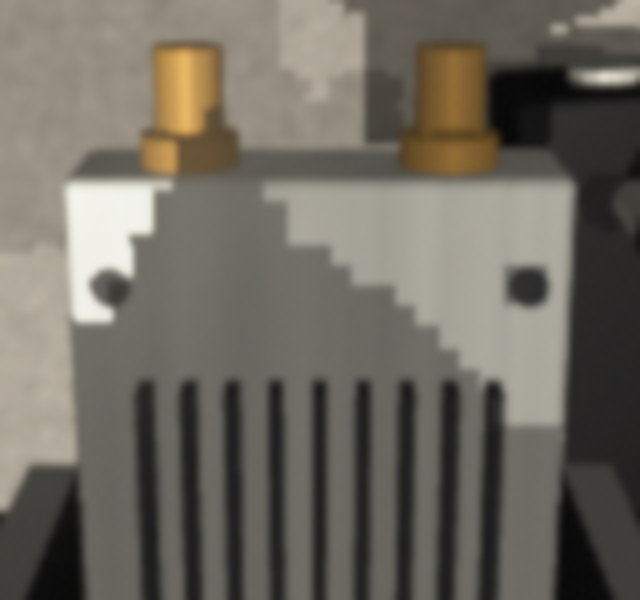

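The fit agrees with the top camera (crosses on the post tips), but my two wrist fits differ by 2.4 mm in y. I'll resolve that by hovering just above the nest, where the posts and the held module can be seen together.

```bash
python3 - <<'E'
from fit import *
import pickle
q=down(np.pi+.063)
movel([.5192,.155,.25],q,speed=.2)
movel([.5192,.155,.112],q,speed=.15)
pause(.2)
w=camera_params("wrist"); print(read_eef_pos(),read_ft_force(),read_time_s(),read_finger_gap())
im=save("wrist","h_w"); pickle.dump((w,im),open("v2.pkl","wb"))
cv2.imwrite("pics/h_z.png",cv2.resize(im[110:310,160:400],None,fx=3.3,fy=3,interpolation=cv2.INTER_CUBIC)[:,:,::-1])
save("scene","h_s",(250,150,390,290),4)
E
```

```text
[0.52004168 0.15529189 0.11310963] [-0.61054401  0.19298893 -1.58527133] 15.225 0.045407864861558796
```

View pics/h_w.png

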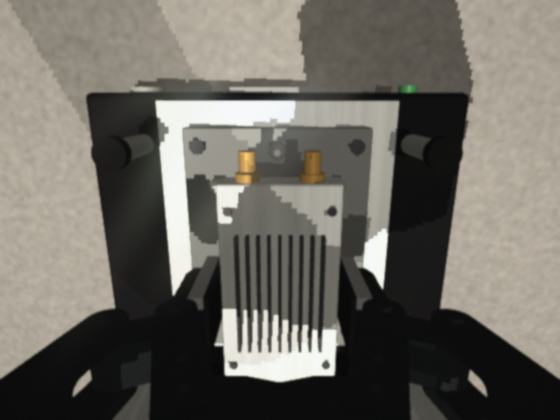

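View pics/h_s.png

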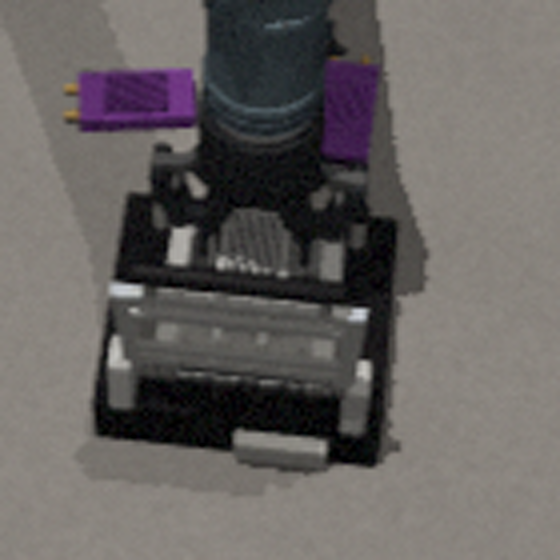

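View pics/h_z.png

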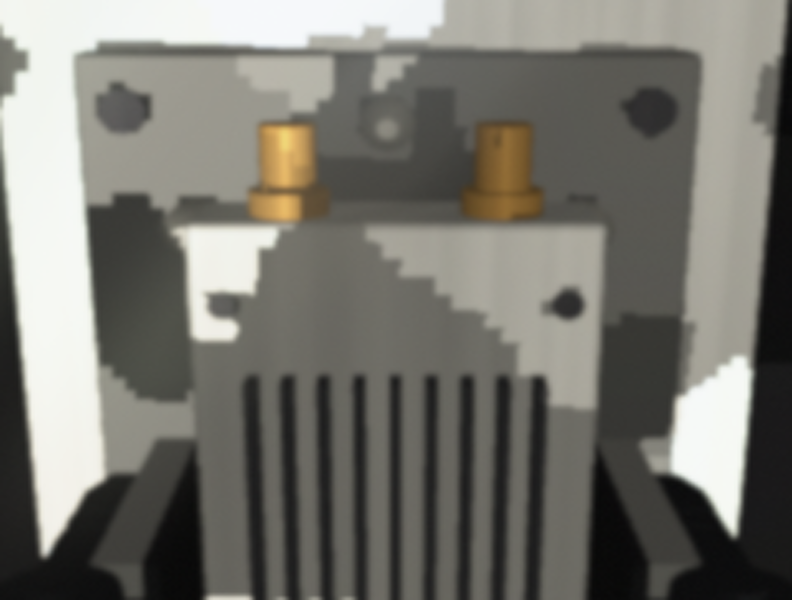

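```bash
python3 - <<'E'
from fit import *
import pickle
w,im=pickle.load(open("v2.pkl","rb"))
f=lambda u,v:np.array([160+(u+.5)/3.3-.5,110+(v+.5)/3-.5])
tcp=np.array([.52004,.15529,.11311])
fp=at_z(w,f(387,128),.073); print("post",fp)
a,b=at_z(w,f(78,56),.062),at_z(w,f(698,56),.062); print("nest edge",a,b,np.linalg.norm(a-b)); 
s1,s2=at_z(w,f(123,110),.062),at_z(w,f(651,110),.062)
for A,B in((a,b),(s1,s2)): d=B-A; print("heading",np.arctan2(-d[0],d[1]))
m=(a+b)/2; h=.063
print("nest from edge",m[:2]+.059*np.array([np.cos(h),np.sin(h)]),"from post",fp[:2]+.0485*np.array([np.cos(h),np.sin(h)]))
zt=tcp[2]-.0187+.015
c,d=at_z(w,f(183,226),zt),at_z(w,f(605,224),zt); print("mod front",c,d,np.linalg.norm(c-d)); e=d-c;hm=np.arctan2(-e[0],e[1])
print("mod heading",hm,"centre",((c+d)/2)[:2]+.043*np.array([np.cos(h),np.sin(h)]), R.from_quat(read_tcp_rot()).as_matrix()[:,0])
E
```

```text
post [0.4709494  0.15172959 0.073     ]
nest edge [0.46398854 0.10765194 0.062     ] [0.45849028 0.19481883 0.062     ] 0.08734012963152707
heading 0.06299399457796973
heading 0.06292449823462028
nest from edge [0.52012236 0.15494992] from post [0.51935318 0.15478306]
mod front [0.479157   0.13058683 0.10941   ] [0.47608981 0.17556151 0.10941   ] 0.045079144878216924
mod heading 0.06809264483025612 centre [0.5205381  0.15578138] [-0.99801263 -0.06299974 -0.00135192]
```

```bash
python3 - <<'E'
from h import *
q=down(np.pi+.063)
cmd=np.array([.5184,.1542,.100])
movel(cmd,q,speed=.05); pause(.2)
for _ in range(2):
    e=np.array([.5192,.1545])-read_eef_pos()[:2]; print("err",e)
    cmd[:2]+=e; movel(cmd,q,speed=.02); pause(.15)
print(read_eef_pos(),read_ft_force())
save("wrist","i_w",(160,110,400,310),3)
z=cmd[2]; f0=read_ft_force()[2]
while z>.0775:
    z-=.0015 if z>.084 else .0006
    movel([cmd[0],cmd[1],z],q,speed=.02)
    f=read_ft_force(); print(round(z,4),read_eef_pos().round(4),f.round(2))
    if f[2]-f0>5: break
print(read_time_s())
E
```

```text
err [0.00060138 0.00021445]
err [1.81153096e-04 6.36380402e-05]
[0.51917093 0.15449277 0.09999292] [-0.41553726  0.87917597 -0.58222777]
0.0985 [0.519  0.1544 0.0983] [ 0.35  0.52 -1.28]
0.097 [0.519  0.1544 0.0968] [ 0.53 -0.14 -1.73]
0.0955 [0.5191 0.1544 0.0954] [-0.34 -0.08 -1.82]
0.094 [0.519  0.1544 0.0938] [-0.74  0.73 -1.04]
0.0925 [0.519  0.1544 0.0923] [-0.08 -0.24 -0.15]
0.091 [0.519  0.1545 0.0909] [-0.33  0.16 -2.47]
0.0895 [0.519  0.1544 0.0893] [ 0.64  0.02 -2.36]
0.088 [0.5191 0.1544 0.0879] [-0.98  0.19 -1.36]
0.0865 [0.5191 0.1544 0.0863] [-0.13 -0.2  -1.37]
0.085 [0.5191 0.1544 0.0849] [-0.44 -0.23 -1.14]
0.0835 [0.5191 0.1544 0.0834] [ 0.24  0.85 -1.43]
0.0829 [0.5192 0.1544 0.0829] [ 0.16  0.82 -1.18]
0.0823 [0.5191 0.1545 0.0823] [-0.25 -0.46 -1.2 ]
0.0817 [0.5191 0.1545 0.0816] [ 0.37 -0.83 -1.83]
0.0811 [0.5191 0.1545 0.081 ] [ 0.12  0.4  -1.55]
0.0805 [0.5193 0.1545 0.0808] [-0.74 -0.07  1.29]
0.0799 [0.5193 0.1545 0.0802] [-1.14 -1.    1.87]
0.0793 [0.5193 0.1545 0.0795] [-1.63 -0.25  3.72]
0.0787 [0.5193 0.1545 0.0789] [-1.21 -0.83  4.59]
0.0781 [0.5193 0.1545 0.0784] [-2.9  -0.93  5.52]
21.7667
```

View pics/i_w.png

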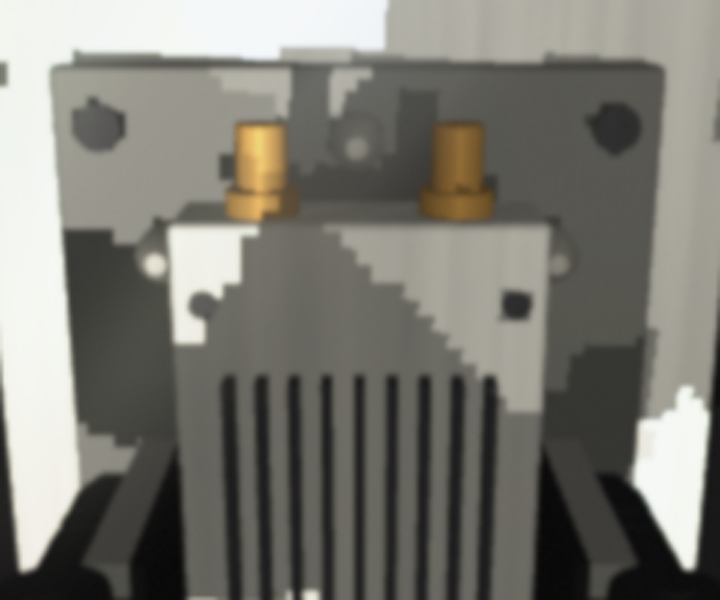

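Contact came at the predicted height (TCP 0.0808), and the nest springs are now taking a few N, so the module is seated. I'll ease off, release and look.

```bash
python3 - <<'E'
from h import *
q=down(np.pi+.063)
p=[.5192,.1546]
movel([*p,.0800],q,speed=.02)
move_gripper(.054,25); move_gripper(.064); print(read_finger_gap(),read_ft_force())
movel([*p,.13],q,speed=.06)
movel([*p,.17],q,speed=.2); print(read_time_s(),read_eef_pos())
w=camera_params("wrist"); im=save("wrist","j_w")
for n in ("module_centre","sockets"):
  for d in tip_of("wrist",n)[:1]: print(n,d["at"],at_z(w,d["at"],.0695))
E
```

```text
0.0641050804629564 [-0.0987115   0.02185286  0.13283245]
23.8667 [0.5199748  0.15490629 0.17086418]
module_centre [279.4, 216.3] [0.5193257  0.15557117 0.0695    ]
```

View pics/j_w.png

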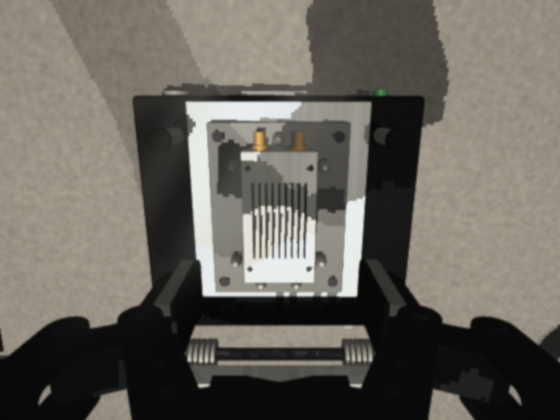

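```bash
python3 -c "
import cv2
im=cv2.imread('pics/j_w.png');cv2.imwrite('pics/j_z.png',cv2.resize(im[110:300,195:365],None,fx=3.1,fy=3.1,interpolation=cv2.INTER_CUBIC))"
```

```text
(no output)
```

View pics/j_z.png

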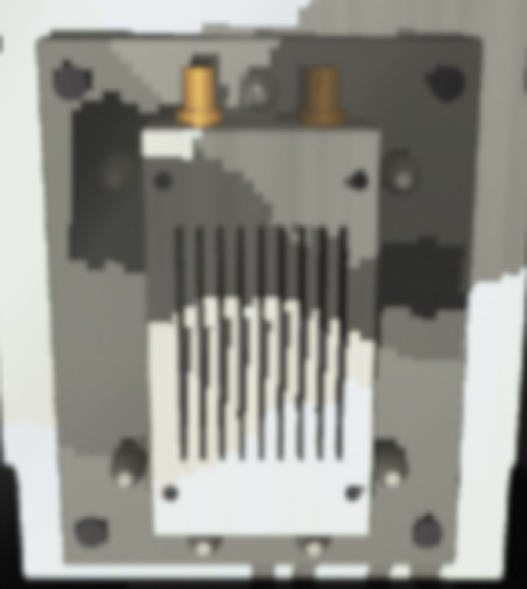

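The module is seated: sockets to the front with the front post between them, and the other six posts visible around it. Next I'll locate the bar from above.

```bash
python3 - <<'E'
from h import *
q=down(np.pi+.063)
movel([.519,.155,.42],q,speed=.3)
move_gripper(0.0,30); print("gap",read_finger_gap())
movel([.60,.158,.43],q,speed=.3); pause(.1)
w=camera_params("wrist"); im=save("wrist","k_w"); print(read_time_s(),read_eef_pos())
zs=dict(hinge=.094,bar=.264,nest_centre=.062,fixture=0,module_centre=.0695)
for n in zs:
  for d in tip_of("wrist",n)[:2]: print(n,np.round(d["at"],1),round(d["confidence"],2),at_z(w,d["at"],zs[n]).round(4))
import pickle; pickle.dump((w,im),open("v3.pkl","wb"))
E
```

```text
gap 1.3779279210306883e-05
26.2 [0.59925461 0.15839115 0.43013819]
hinge [275.9 166.7] 0.62 [0.605  0.1552 0.094 ]
bar [282.7 243.3] 0.97 [0.6418 0.1646 0.264 ]
module_centre [281.4  97.3] 0.67 [0.5203 0.1568 0.0695]
```

View pics/k_w.png

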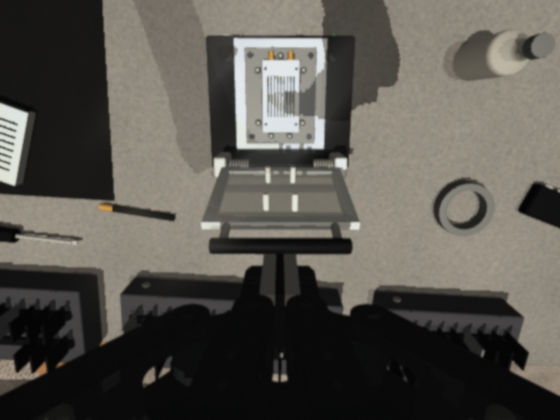

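The bar lies along (211–352, 246) in this view, with its centre at about (281,246), so bar x is about 0.644. That agrees with the hinge at 0.605. I'll go behind it with closed fingers and feel for contact.

```bash
cat >> h.py <<'E'
HD=.063; E=np.array([np.cos(HD),np.sin(HD)]); H=np.array([.605,.160]); QD=down(np.pi+HD)
def P(a,z): return [*(H+E*a),z]   # a: along fixture x from hinge
def along(): return (read_eef_pos()[:2]-H)@E
def f_e(): 
    f=read_ft_force(); return np.array([f[:2]@E,f[2]])
E
python3 - <<'E'
from h import *
for a,z in [(.06,.27),(-.02,.25),(-.124,.218),(-.16,.17),(-.175,.12)]:
    r=inverse_kinematics(P(a,z),QD); print(a,z,None if r is None else np.round(r,2))
movel(P(.082,.43),QD,speed=.3)
movel(P(.082,.272),QD,speed=.2); pause(.1)
print("free",f_e(),read_eef_pos(),along(),read_time_s())
f0=np.mean([f_e() for _ in range(5)],0)
a=.082
while a>.045:
    a-=.002; movel(P(a,.272),QD,speed=.03); f=np.mean([f_e() for _ in range(3)],0)-f0; print(round(a,3),round(along(),4),f.round(2))
    if abs(f[0])>1.8: break
save("wrist","l_w"); save("top","l_t",(180,90,300,250),4); print(read_time_s())
E
```

```text
0.06 0.27 [-0.25  0.44 -0.07  1.48  0.03  1.23  1.31]
-0.02 0.25 [-0.26  0.3  -0.09  1.7   0.03  1.13  1.28]
-0.124 0.218 [-0.28  0.15 -0.12  1.97  0.02  1.02  1.23]
-0.16 0.17 [-0.29  0.15 -0.13  2.09  0.02  0.91  1.2 ]
-0.175 0.12 [-0.29  0.2  -0.14  2.15  0.04  0.79  1.18]
free [-0.09712222 -0.03094607] [0.68799841 0.16553525 0.27479341] 0.083182242998222 27.9333
0.08 0.0802 [ 0.44 -0.17]
0.078 0.0779 [0.78 0.55]
0.076 0.0759 [ 0.35 -0.33]
0.074 0.0739 [ 0.6  -0.16]
0.072 0.0719 [0.31 0.19]
0.07 0.0699 [ 0.86 -0.83]
0.068 0.0679 [ 0.48 -0.12]
0.066 0.0659 [ 0.26 -0.93]
0.064 0.0639 [0.47 0.45]
0.062 0.0619 [-0.5  -0.06]
0.06 0.0599 [-0.57  0.05]
0.058 0.0579 [0.07 0.23]
0.056 0.0567 [ 2.87 -1.02]
31.2833
```

View pics/l_w.png

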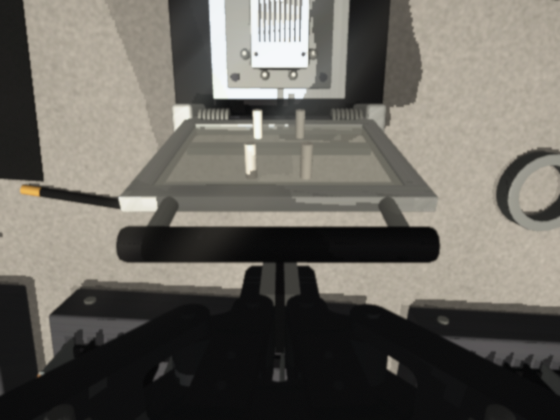

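Contact came at a=0.057, as modelled (0.058), with the fingertips centred behind the bar at (280,265). Now I'll swing the lid along its arc, watching the force.

```bash
cat > swing.py <<'E'
from h import *
L=.175; r=.007; hw=.011; tip=.019
def pose(ph):
    B=np.array([-L*np.cos(ph),.094+L*np.sin(ph)]); d=np.degrees(ph)
    s=np.interp(d,[0,20,40,70,110],[-r,-r*np.cos(np.radians(20)),-.001,.012,.012])
    # corner (front-bottom of finger) relative to bar centre along x
    if s>0: cx=r
    else: cx=np.sqrt(max(r*r-s*s,0))
    cx=np.interp(d,[4,16],[-hw,cx]) if d<16 else cx
    if cx<0: s=-r
    return B[0]+cx+hw, B[1]-s+tip
E
python3 - <<'E'
from swing import *
t0=read_time_s()
ang=list(np.radians(np.r_[100:16:-6,16:3.9:-4]))
for ph in ang:
    a,z=pose(ph); movel(P(a,z),QD,speed=.07)
    f=f_e(); print(round(np.degrees(ph)),np.round([a,z],4),[round(along(),4),round(float(read_eef_pos()[2]),4)],f.round(1))
    if np.hypot(*f)>35: print("STOP");break
print(read_time_s()-t0,read_time_s())
save("wrist","m_w");save("scene","m_s",(240,150,380,290),4)
E
```

```text
100 [0.0484 0.2733] [np.float64(0.0487), 0.274] [2.7 1.5]
94 [0.0302 0.2756] [np.float64(0.0304), 0.2761] [3.1 2.3]
88 [0.0119 0.2759] [np.float64(0.0118), 0.2757] [1.2 1.9]
82 [-0.0064  0.2743] [np.float64(-0.0065), 0.2741] [3.4 0.8]
76 [-0.0243  0.2708] [np.float64(-0.0245), 0.2707] [2.8 0.5]
70 [-0.0419  0.2654] [np.float64(-0.042), 0.2654] [2.1 0.4]
64 [-0.0587  0.2609] [np.float64(-0.0588), 0.2602] [ 4.5 -3.1]
58 [-0.0747  0.2546] [np.float64(-0.0741), 0.2547] [ 5.  -4.4]
52 [-0.0897  0.2467] [np.float64(-0.0884), 0.2471] [ 6.4 -3.5]
46 [-0.1036  0.2373] [np.float64(-0.1011), 0.238] [ 8.4 -4.8]
40 [-0.1161  0.2265] [np.float64(-0.1122), 0.2276] [10.1 -5.6]
34 [-0.1276  0.2135] [np.float64(-0.1231), 0.2153] [ 9.5 -4.4]
28 [-0.138   0.1995] [np.float64(-0.1327), 0.2019] [11.2 -2. ]
22 [-0.1477  0.1846] [np.float64(-0.1411), 0.1876] [11.6 -2.1]
16 [-0.1551  0.1679] [np.float64(-0.1484), 0.1712] [10.4  0. ]
12 [-0.1626  0.1564] [np.float64(-0.1526), 0.161] [14.9 -0.9]
8 [-0.1691  0.1444] [np.float64(-0.1558), 0.1502] [18.5 -0.3]
4 [-0.1746  0.1322] [np.float64(-0.1582), 0.1393] [20.8 -0.3]
6.900000000000002 38.1833
```

View pics/m_w.png

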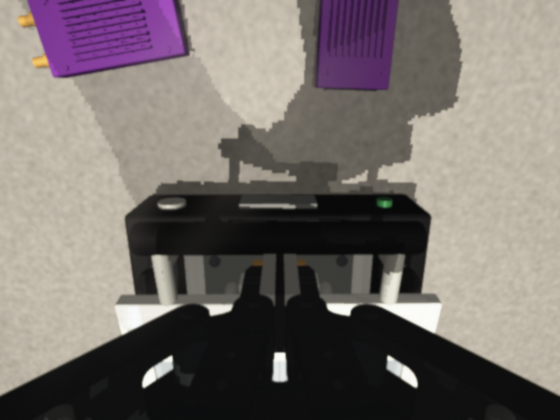

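View pics/m_s.png

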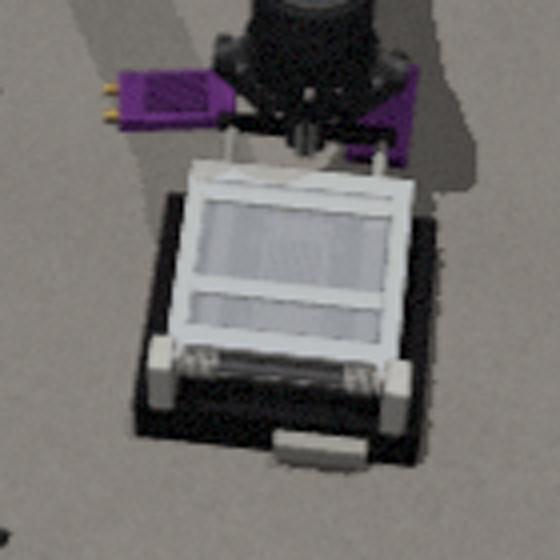

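The fingertips are still hooked in the gap behind the bar, pushing purely horizontally (20 N) because the arm yields, and the lid is about 10° open. I'll ease off and roll the fingertips up over the bar so they press from above.

```bash
python3 - <<'E'
from swing import *
t0=read_time_s()
a=-.168; z=.1322
movel(P(a,z),QD,speed=.05); 
while z<.19:
    z+=.005; movel(P(a,z),QD,speed=.08)
    f=f_e(); aa=along(); zz=read_eef_pos()[2]; print(round(z,4),np.round([aa,zz],4),f.round(1))
    if np.hypot(*f)>35: print("STOP");break
    if f[1]>4 and aa<-.160 and zz>.15: break
print(read_time_s()-t0,read_time_s())
save("wrist","n_w");save("scene","n_s",(240,150,380,290),4)
E
```

```text
0.1372 [-0.1571  0.1427] [14.   1.4]
0.1422 [-0.1561  0.148 ] [15.6 -0. ]
0.1472 [-0.1549  0.1534] [17.6 -1.3]
0.1522 [-0.1536  0.1588] [20.8 -2.9]
0.1572 [-0.1646  0.1603] [1.7 2. ]
0.1622 [-0.1683  0.1626] [0.7 3. ]
0.1672 [-0.1691  0.1671] [-0.6  3.4]
0.1722 [-0.1688  0.1723] [-1.7  3.8]
0.1772 [-0.1681  0.1776] [-0.4  3.6]
0.1822 [-0.1678  0.1827] [-1.3  3.2]
0.1872 [-0.1678  0.1877] [-0.3  3.2]
0.1922 [-0.1679  0.1926] [-0.3  2.9]
3.2834000000000003 41.5667
```

View pics/n_w.png

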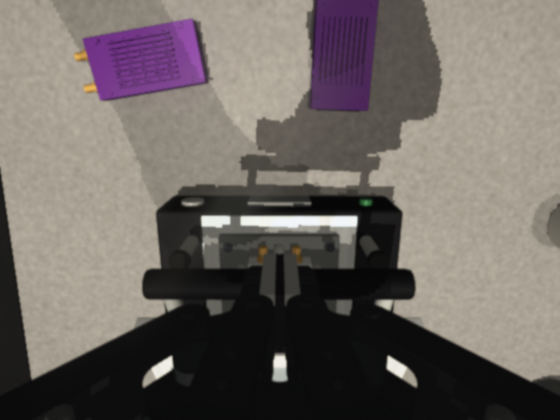

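View pics/n_s.png

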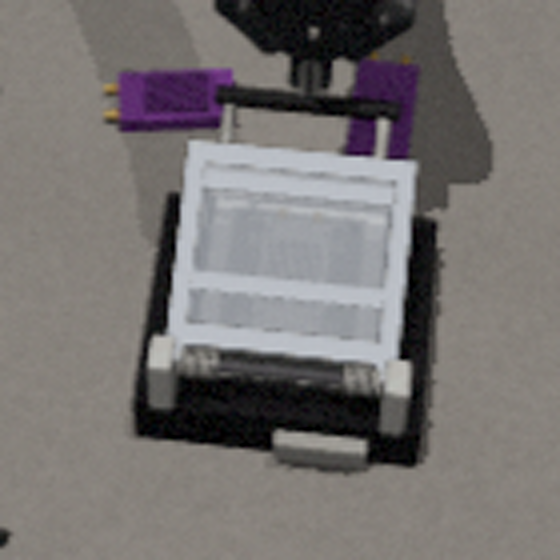

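Now the fingertips rest on top of the bar (3 N, purely vertical), at about 24°. I'll centre on the bar and press down along the arc.

```bash
python3 - <<'E'
from swing import *
t0=read_time_s()
movel(P(-.160,.192),QD,speed=.05)
for d in [20,15,10,6,3,1.5]:
    ph=np.radians(d); movel(P(-L*np.cos(ph),.094+L*np.sin(ph)+r+tip),QD,speed=.05)
    f=f_e(); print(d,np.round([along(),read_eef_pos()[2]],4),f.round(1))
    if np.hypot(*f)>30: print("STOP");break
z=.1246
while z>.095:
    z-=.0015; movel(P(-.175,z),QD,speed=.03); f=np.mean([f_e() for _ in range(3)],0); print(round(z,4),np.round([along(),read_eef_pos()[2]],4),f.round(1))
    if f[1]>24: break
print(read_time_s()-t0,read_time_s())
save("wrist","o_w");save("scene","o_s",(240,150,380,290),4)
E
```

```text
20 [-0.1645  0.1798] [-1.4  3.3]
15 [-0.1687  0.1656] [-1.4  4. ]
10 [-0.172   0.1506] [-0.4  3.7]
6 [-0.1738  0.1384] [-0.1  3.9]
3 [-0.1745  0.1294] [-0.3  4.6]
1.5 [-0.1747  0.125 ] [-0.7  6.3]
0.1231 [-0.1748  0.1237] [-1.6  5.3]
0.1216 [-0.1748  0.1222] [-1.8  6.7]
0.1201 [-0.1749  0.1207] [-1.1  6.8]
0.1186 [-0.1749  0.1197] [-2.8 10.3]
0.1171 [-0.1749  0.1192] [-6.7 17.4]
0.1156 [-0.1748  0.1186] [-8.1 23.2]
0.1141 [-0.1748  0.118 ] [-10.   29.9]
4.3583 46.025
```

View pics/o_w.png

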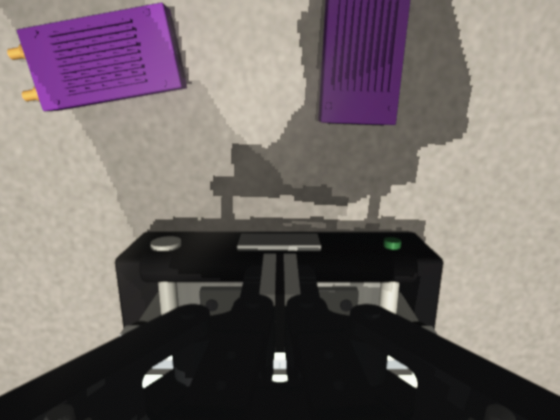

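View pics/o_s.png

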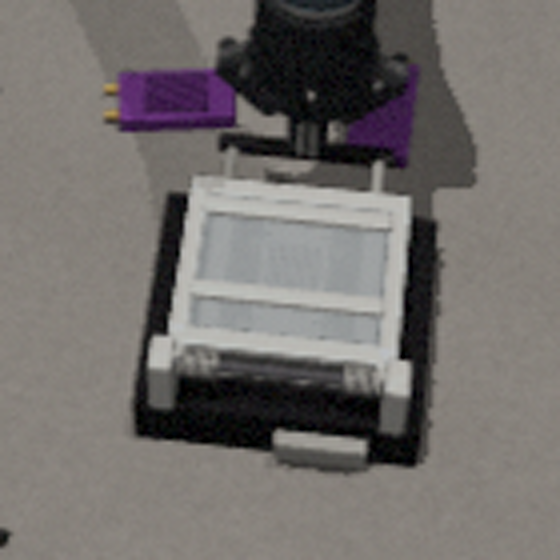

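The force climbed steeply from z≈0.1197, against 0.120 predicted for the shut lid, with about 10 N there. So the lid is on its stops. I'll ease to about 22 N and hold.

```bash
python3 - <<'E'
from swing import *
movel(P(-.175,.1156),QD,speed=.02)
t0=read_time_s()
for i in range(6):
    pause(.75); print(round(read_time_s()-t0,2),np.round([along(),read_eef_pos()[2]],4),f_e().round(1))
w=camera_params("scene")
save("scene","p_s",(60,100,480,330),1.9); save("top","p_t")
for n in ["bar"]: print([ (np.round(d["at"]),round(d["confidence"],2)) for d in look_for("scene",n)[:2]], proj(w,P(-.175,.094)))
print(read_time_s())
E
```

```text
0.75 [-0.1748  0.1186] [-7.8 22.6]
1.5 [-0.1749  0.1186] [-7.2 23.9]
2.25 [-0.1748  0.1186] [-7.  22.6]
3.0 [-0.1749  0.1186] [-7.7 24. ]
3.75 [-0.1748  0.1186] [-6.3 22.6]
4.5 [-0.1749  0.1186] [-7.1 23.2]
[(array([313., 214.]), 0.76)] [316.487164   186.75672686]
51.025
```

View pics/p_s.png

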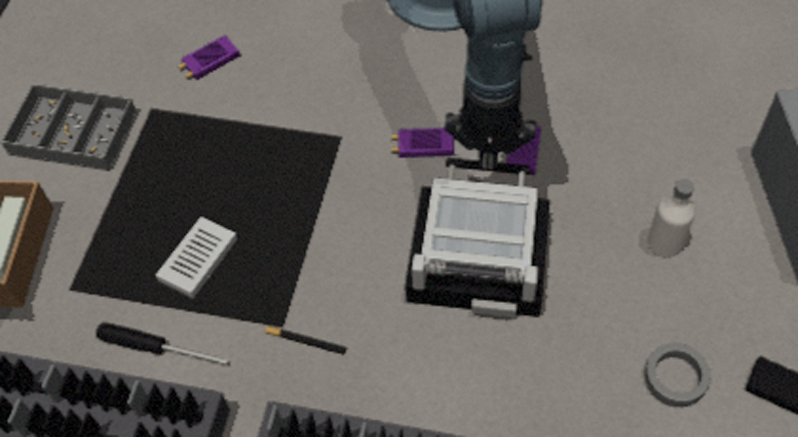

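View pics/p_t.png

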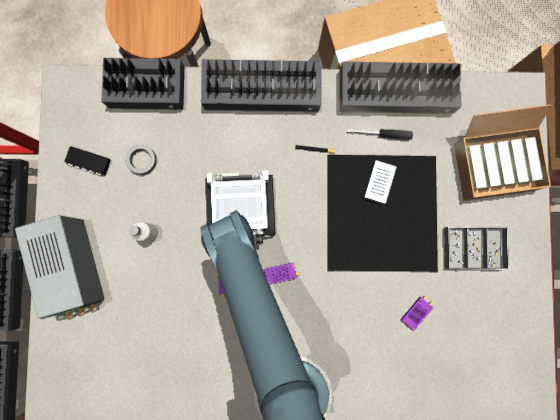

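The lid looks shut: its bar is at scene (318,186), against (316,187) predicted for the shut lid. The force was steady at about 23 N for 4.5 s, and the bystanders look unmoved. Handing in.

```bash
python3 -c "
from h import *
print(f_e(),read_time_s()); print(sign_off())"
```

```text
[-7.23640653 22.82029328] 51.025
the job is handed in; nothing more can be done
None
```

The module is in the fixture and under test, and I handed the job in at about 51 s with the robot still holding the lid down. No verdict is reported.

- **Module:** I picked the silver finned module off the mat with a 25 N grip. I lowered it into the nest until about 7 N of contact, then let it go. A close picture with the lid still open showed it lying between all seven posts, with the sockets to the handle side.
- **Lid:** I hooked the bar from behind with closed fingertips, then rolled them onto the top of the bar and pressed it down. It held at a steady 23 N vertical (about 24 N in all) for 4.5 s, and a final reading showed the same.
- **Last checks:** The last pictures showed the bar within about 2 pixels of where the shut lid should put it. The bystanders looked unmoved.

- **What disagreed:** My first two fits of the nest differed by 2.4 mm, so I settled it with a close view just before placing. The first push on the lid stalled about 10° short because the arm gave way sideways. That is why I changed to pressing from above; forces reached about 30 N at most.
- **Not measured directly:** The lid angle and nest travel were inferred from the fingertip height, the force and the pictures. The network also put the bar at pixel (313,214), which didn't match the picture, so I ignored it.

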